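# Shut and pin the clamshell drill jig

## Task

Get the bar ready for drilling: lay the round bar along the two V forks of the teal jig's sprung cradle, midway between the hinge and the pin post and let go of it, swing the hinged leaf down onto it, then put the red-headed pin through the hole in the leaf into the post until its flange sits on the leaf. Press down on the pin itself, not touching the jig, so that the sprung leaf is squeezed fully shut, and finish while still holding it pressed shut (do not let go); leave the other things on the bench where they are.

Things in the scene. Friction and masses are not known exactly. Their poses are not given: they have to be found in the camera images.
- jig: Teal clamshell drill jig, fixed, base 90 x 186 mm. Origin: centre of its underside; z up, x along the hinge, y from the hinge (axis y -75, z 70 mm) to the pin post (36 x 32 mm block centred at y 60, top z 70). At the middle is the sprung cradle: two dark V forks 10 mm thick at y -24 and +24, 32 mm wide in x, tops at z 61, 38 mm free between them for fingers. The bar lies along y.
- leaf (a joint): Hinge of the aluminium upper half. 0 = shut (level, underside at z 70 mm), grows as it opens; starts at 1.75 to 2.1 rad, stop at 2.2. Stiff: stays where left above about 0.9 rad, below that it sinks slowly. On a bar in the raised cradle it rests about 0.07 rad ajar; shutting it presses the cradle spring down 5 mm and takes about 6 N at its pin hole. Let go, it springs ajar again.
- leaf_hinge (a point): Middle of the leaf's hinge axis (jig x 0, y -75, z 70 mm). The leaf is 50 mm wide along the axis, 10 mm thick, and reaches 155 mm from the axis. A low brass drill bush (22 mm across, 4 mm high) sits on its outer face 75 mm from the axis.
- leaf_hole (a point): Centre of the outer (top when shut) mouth of the through hole in the leaf, 13.5 mm across, 135 mm from the hinge axis. z is the leaf's outward normal.
- post_hole (a point): Centre of the mouth of the hole in the pin post, on its top: 12 mm across, 46 mm deep, vertical.
- cradle_seat (a point): Where the centre of the bar lies when it rests in the raised cradle: 61 mm above the bench. Under load the cradle sinks up to 5 mm.
- bar: Steel-coloured round bar, 22 mm diameter, 64 mm long, 0.08 to 0.17 kg. Origin: its centre. Its y axis is the bar's axis, level. It starts lying in the wooden rest with its centre 36 mm above the bench.
- bar_rest: Fixed wooden rest, base 60 (x) x 76 (y) x 10 mm, with two V forks at y = -24 and +24 mm (10 mm thick, 38 mm free between them) that carry the bar along y. Origin: centre of its underside.
- pin: Locating pin, 0.07 kg: steel shank 10 mm across, 40 mm long with tapered tip, under a red flange 30 mm across and 5 mm thick, on it a red round knob 18 mm across, 26 mm high. Origin: on the axis at the flange's underside; z points up to the knob. Starts standing in its holder, flange on the holder's top.
- pin_tip (a point): Lower end of the pin's shank, 40 mm below the underside of the flange.
- pin_holder: Fixed dark wooden block 54 x 54 x 48 mm with a hole, in which the pin starts (pin origin 48 mm above the bench). Origin: centre of its underside.
- wrench: Bystander, to be left alone: open-ended wrench lying flat.
- screwdriver: Bystander, to be left alone: screwdriver lying flat.
- hammer: Bystander, to be left alone: hammer lying flat.
- oil_bottle: Bystander, to be left alone: upright white oil bottle, 60 mm across, 170 mm high.
- paint_can: Bystander, to be left alone: upright paint can, 100 mm across, 110 mm high.
- bolt_tray: Bystander, to be left alone: open blue tray 100 x 140 x 35 mm.
- offcut: Bystander, to be left alone: plywood offcut 120 x 50 x 25 mm.
Not all that is in view belongs to the job. What is shaped like the jig but brown or purple is not meant.

How it is judged:
By the outcome, as a careful person would: the job done as asked, in the order asked, and still so for the second after the job is handed in, while the arm keeps its last pose, push and grip.
It also fails if it takes over 72 s, if anything falls off the work surface, if the arm or the gripper's body presses on something with over 40 N, if the wrist force passes 120 N, or if a joint passes its speed limit or range.

## Robot

A 6-joint arm with a two-finger parallel gripper is mounted at the origin on the work surface. World frame = base frame: x ahead of the robot, y to its left, z up, the work surface at z = 0. Lengths are in m, angles in rad, forces in N, time in s.
With the tool pointing down it reaches from about 0.35 to 0.85 m from the base axis. Payload 8.1 kg.
Tool frame: the origin (TCP) lies between the finger pads; the fingertips stand 14 mm ahead of it and the grasp point (between the pads) lies 5 mm behind it (robot.tip_reach is the z of the fingertips in the tool frame, in m); z points along the fingers, y is the line along which they close (so a half turn about z gives the same grasp; the last joint's range is limited). The gripper opens to 93 mm and grips with 3 to 60 N. Pads are 15 mm wide; open, the fingers measure 128 mm over their backs; the gripper's body (75 mm by 188 mm) begins 65 mm behind the grasp point.
Start: joints at [1.212, 0.13, 1.488, -0, 1.523, -0.085], TCP at [0.162, 0.578, 0.233] pointing down, gripper open.
Joint ranges: [-2.96, 2.96], [-0.89, 2.26], [0.02, 2.5], [-1.34, 4.48], [0, 2.73], [-2.66, 2.66]. Speed limits (rad/s): [2.39, 2.39, 2.79, 3.14, 3.14, 3.14].

## Interface

Orientations are given as a rotation vector (axis times angle).
In Python, from plant import robot gives the robot as it stands. The module is installed in compiled form; this text tells all that it offers.
- The arm moves only by the shell command python3 -m handwheel 'ROWS' [FORCE]. ROWS is JSON, a list of rows, each a list of 7 numbers: the closure, from -1 (fully open) to 1 (shut), then the shift along the tool's x, y, z each as a share of 100 cm, from -1 to 1, then the turn, a rotation vector about the tool's x, y, z each as a share of 180 degrees, from -1 to 1. In form: [[grip, tx, ty, tz, rx, ry, rz], ...]. A call has 1 to 20 rows; each row is the pose to reach, as a shift and turn from the pose commanded when the call began, along the tool's axes at that moment, turning the shorter way round; what a row does not reach only later rows make up. A row lasts 1/8 s, in which the tool goes at most 62.5 mm and 10.7 degrees, less where a joint would pass 70% of its speed; a pose out of reach is approached as far as the arm can. A call with a number of a shift or a turn outside -1 to 1 is refused whole. A call with a gripper value outside its range is refused whole. The fingers move at their own pace and stop on an object; FORCE is the grip in N (left out, the last holds). Time passes only in rows, so rows that repeat a pose let the fingers close. It gives the time, the measured TCP pose, the force, the opening and the grip force at its end, in the units of the state.
- robot.read_state(): the state, without advancing time (a new reading comes with each control period).
- robot.read_camera(name): name is "side" or "top"; returns a dict with "frame" (420x560x3 uint8, red, green, blue), "fx", "fy", "cx", "cy" (pixels), "k1" (the pictures are not rectified: a ray, as slopes to the right and down, at radius r is drawn at 1 + k1 r^2 times it, then the intrinsics apply), "rvec" (rotation vector, rad) and "tvec" (3), from world to camera coordinates, as OpenCV has them. Camera axes: x right, y down, z forward; pixel columns grow to the right and rows downward; lengths in m; the calibration is good to about 2 mm. A picture is of the moment at which its call begins. There is no depth.
- robot.close_job(): hands the job in; it is judged then, once.
Trained networks look in a picture, given as the dict that the camera call returned (one of the last four; its "shot" number tells which), for a name from the list of things; names that differ only in an ending like _2 or _b are one class to them, and where a whole thing is asked for, a point or a joint stands for the part that bears it (a point fixed in the world has none). Each returns a list of dicts, best first, with "conf" (0 to 1); they miss things now and then, are a little off and sometimes report something else, mostly with a low value. They report only what shows in the picture. A call takes as long as a camera call. They do not tell look-alikes from the thing itself.
- robot.regions_of(picture, name): "mask" (420x560 bool, what is visible of it) and "rect" ([left, top, right, bottom] in pixels, round what is visible of it).
The state is a dict: "t": time; "q": joint angles; "dq": joint speeds; "joint_torque": joint torques, N m; "tool_pos": TCP position; "orientation": TCP orientation; "force": force on the tool from outside, world axes, zero at the start; "wrist_torque": the same for the moment, N m; "opening": finger opening in m; "gripper_force": force on a finger pad.
Only numpy, scipy, OpenCV 4.12 (cv2) and the standard library are available. Lean on these libraries where they do the work, as an engineer would, in place of code of your own. Each camera call takes 0.05 s, during which the arm holds its last target. There are 200 camera calls.

## Working session

There is one attempt and no reset: what is moved stays moved. The work goes in short steps, Python scripts to look and compute and a shell command to move; the robot and the scene stay as the last step left them, time stands still between calls to the robot, and variables do not carry over. Pictures are saved under pics/ and viewed, at most 10 in all, crops included, and the job is handed in when it is done.

```bash
mkdir -p pics; python3 - <<'E'
from plant import robot
import cv2,numpy as np
s=robot.read_state();print({k:np.round(v,3).tolist() for k,v in s.items()})
for c in("side","top"):
    p=robot.read_camera(c);f=p["frame"];cv2.imwrite(f"pics/{c}0.png",cv2.cvtColor(f,cv2.COLOR_RGB2BGR))
    R=cv2.Rodrigues(np.array(p["rvec"]))[0];print(c,p["fx"],p["fy"],p["cx"],p["cy"],p["k1"],"campos",(-R.T@p["tvec"]).round(3),"dir",R[2].round(3))
    for n in("jig","leaf","bar","bar_rest","pin","pin_holder"):
        for r in robot.regions_of(p,n):
            m=r["mask"];ys,xs=np.nonzero(m);print(n,round(r["conf"],2),[round(float(v)) for v in r["rect"]],xs.mean().round(1),ys.mean().round(1),m.sum())
E
```

```text
{'t': 0.0, 'q': [1.212, 0.131, 1.489, 0.0, 1.523, -0.085], 'dq': [0.001, 0.001, 0.001, 0.001, -0.0, -0.0], 'joint_torque': [0.002, -55.983, -49.178, 0.077, 0.035, -0.0], 'tool_pos': [0.162, 0.577, 0.232], 'orientation': [-0.429, -3.112, 0.003], 'force': [0.408, -0.26, -0.46], 'wrist_torque': [0.006, -0.012, -0.044], 'gripper_force': 0.0, 'opening': 0.093}
side 394.84797545284454 394.84797545284454 281.58331134741076 206.41316938203997 -0.05945925556580804 campos [ 0.234 -0.632  0.718] dir [ 0.295  0.66  -0.691]
jig 0.91 [256, 162, 340, 240] 302.0 202.8 2966
jig 0.87 [184, 197, 261, 274] 220.5 237.0 3186
jig 0.83 [135, 136, 175, 193] 153.0 165.7 1548
leaf 0.9 [309, 164, 340, 214] 323.0 188.8 821
leaf 0.74 [136, 134, 163, 173] 148.5 151.2 614
leaf 0.65 [186, 199, 245, 245] 217.0 221.6 1209
leaf 0.63 [398, 260, 461, 372] 434.8 326.1 1985
bar 0.48 [262, 165, 341, 240] 302.1 202.6 2845
bar_rest 0.72 [204, 147, 230, 164] 215.0 153.6 297
pin 0.6 [343, 330, 358, 351] 350.8 340.5 237
pin_holder 0.75 [331, 329, 374, 376] 348.4 351.4 962
top 529.3928952503875 529.3928952503875 277.85372513095075 214.1269736944921 -0.17572090930998246 campos [0.411 0.    1.428] dir [ 0.096 -0.017 -0.995]
jig 0.88 [226, 178, 314, 231] 267.1 205.8 2774
jig 0.87 [101, 301, 174, 338] 137.4 320.3 2377
jig 0.68 [232, 261, 310, 316] 268.9 285.7 2346
jig 0.23 [405, 231, 418, 240] 410.1 234.5 85
leaf 0.79 [102, 315, 163, 332] 131.4 323.1 1145
leaf 0.6 [286, 178, 314, 212] 300.0 194.7 609
leaf 0.59 [236, 273, 297, 310] 268.0 286.8 1155
bar 0.78 [122, 244, 148, 257] 134.8 248.6 187
bar_rest 0.93 [122, 233, 158, 265] 138.7 248.9 453
pin_holder 0.63 [389, 227, 416, 245] 405.4 235.6 318
```

View pics/side0.png

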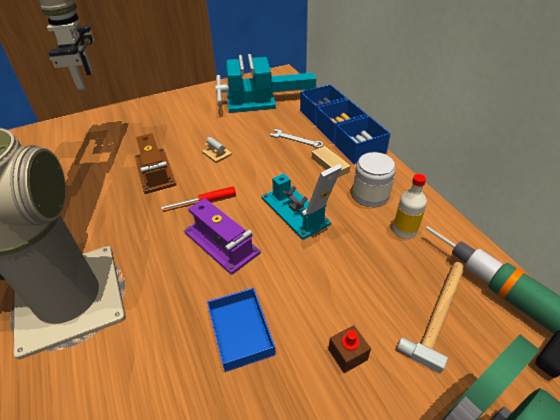

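View pics/top0.png

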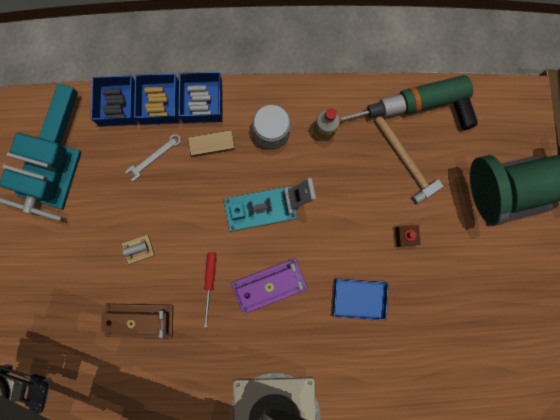

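The candidates for the jig in the top picture are teal at (262,207), purple at (269,286), brown at (137,320), plus the teal vise at (45,150). Only the one at (262,207), side (302,203), is a teal clamshell with an open leaf and cradle, so I'll confirm it in an enlarged crop. The bar is in its rest at top (137,249), and the pin is in its holder at top (407,236).

```bash
cat > h.py <<'E'
import cv2,numpy as np
from plant import robot
def K(p): return np.array([[p["fx"],0,p["cx"]],[0,p["fy"],p["cy"]],[0,0,1.]])
D=lambda p:np.array([p["k1"],0,0,0,0.])
def proj(p,X): return cv2.projectPoints(np.asarray(X,float).reshape(-1,3),np.array(p["rvec"]),np.array(p["tvec"]),K(p),D(p))[0][:,0]
def ray(p,uv):
    n=cv2.undistortPoints(np.array(uv,float).reshape(-1,1,2),K(p),D(p))[:,0]
    R=cv2.Rodrigues(np.array(p["rvec"]))[0]
    return -R.T@np.array(p["tvec"]),np.c_[n,np.ones(len(n))]@R
def onz(p,uv,z):
    c,d=ray(p,uv);return c+d*((z-c[2])/d[:,2])[:,None]
E
python3 - <<'E'
from h import *
s=robot.read_camera("side");t=robot.read_camera("top")
def crop(p,x,y,w,h,k): return cv2.resize(cv2.cvtColor(p["frame"][y:y+h,x:x+w],cv2.COLOR_RGB2BGR),None,fx=k,fy=k,interpolation=cv2.INTER_CUBIC)
a=crop(t,220,170,100,75,4);b=crop(s,255,158,100,75,4);c=crop(t,100,220,100,75,4);d=crop(t,370,205,100,75,4)
cv2.imwrite("pics/c.png",np.vstack([np.hstack([a,b]),np.hstack([c,d])]))
E
```

```text
(no output)
```

View pics/c.png

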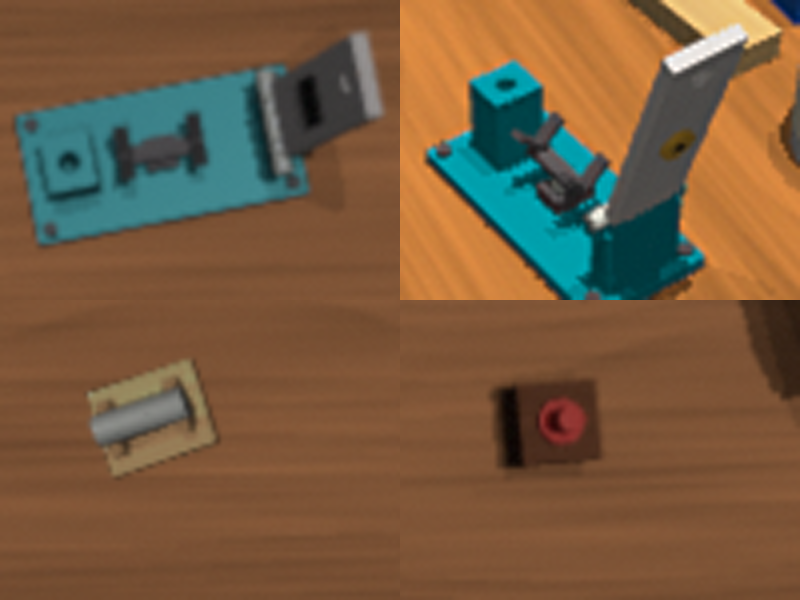

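Confirmed: the teal jig with its leaf open stands at top (262,207) with post hole (237,210). The bar lies in its rest at (135,249) and the red pin is in its holder at (411,234). Now the positions.

```bash
python3 - <<'E'
from h import *
from scipy.optimize import least_squares as ls
t=robot.read_camera("top");s=robot.read_camera("side")
def fit(obs,x0,free=0):
    def f(v):
        c,si=np.cos(v[2]),np.sin(v[2]);r=[]
        for cam,L,uv in obs:
            L=np.array(L,float); 
            if np.isnan(L[2]): L[2]=v[3]
            X=[v[0]+c*L[0]-si*L[1],v[1]+si*L[0]+c*L[1],L[2]]
            r+=list(proj(cam,X)[0]-uv)
        return r
    o=ls(f,x0,loss="soft_l1");return o.x.round(4),np.round(o.fun,1).reshape(-1,2).tolist()
n=np.nan
# jig: y axis ~ world +y ; jig x=+world x
jig=[(t,[0,.06,.07],(237,210.2)),(s,[0,.06,.07],(281.7,179.2)),
 (t,[.045,.093,n],(224,199.5)),(t,[-.045,.093,n],(230,230.7)),(t,[-.045,-.093,n],(297,217.5)),
 (s,[-.045,.093,n],(255+27/4,158+155/4))]
X,r=fit(jig,[.42,.05,0.1,.012]);print("jig",X,r)
rest=[(t,[.03,.038,.01],(100+92/4,220+93/4)),(t,[.03,-.038,.01],(100+193/4,220+60/4)),(t,[-.03,-.038,.01],(100+217/4,220+137/4)),(t,[-.03,.038,.01],(100+113/4,220+175/4))]
print("rest",*fit(rest,[.3,.35,.2]))
print("bar mid onz",onz(t,[[100+141/4,220+116/4],[100+92/4,220+130/4],[100+187/4,220+101/4]],.047).round(3).tolist())
hold=[(t,[.027,.027,.048],(370+120/4,205+82/4)),(t,[.027,-.027,.048],(370+198/4,205+80/4)),(t,[-.027,-.027,.048],(370+202/4,205+162/4)),(t,[-.027,.027,.048],(370+122/4,205+167/4))]
print("holder",*fit(hold,[.35,-.35,0]))
print("pin",onz(t,[411.7,233.2],.079).round(3),onz(t,[410.5,235.2],.053).round(3),onz(s,[350.8,340.5],.060).round(3))
c,d=ray(t,[237,210.2]);e,g=ray(s,[281.7,179.2])
A=np.c_[d[0],-g[0]];k=np.linalg.lstsq(A,e-c,rcond=None)[0];print("post tri",c+k[0]*d[0],e+k[1]*g[0])
# rest in the side view
for r in robot.regions_of(s,"bar_rest")[:1]: 
    y,x=np.nonzero(r["mask"]);print(onz(s,[x.mean(),y.mean()],.02))
c6=robot.read_state()
R=cv2.Rodrigues(np.array(c6["orientation"]))[0];print(R.round(3))
E
```

```text
jig [0.5651 0.0227 0.1725 0.0056] [[0.3, -0.3], [-0.3, -0.8], [-0.3, -1.0], [-0.0, 0.4], [0.6, 0.0], [-0.6, 0.2]]
rest [0.4616 0.3558 0.2937] [[-1.0, -0.4], [0.0, -0.8], [0.5, 1.1], [0.2, 0.2]]
bar mid onz [[0.461, 0.355, 0.047], [0.452, 0.388, 0.047], [0.47, 0.324, 0.047]]
holder [ 0.4771 -0.3717  0.0013] [[-0.3, 0.3], [0.0, 0.2], [0.0, 0.0], [0.2, -0.6]]
pin [[ 0.482 -0.368  0.079]] [[ 0.478 -0.371  0.053]] [[ 0.479 -0.372  0.06 ]]
post tri [0.55436477 0.0828578  0.0664208 ] [0.55583924 0.08230508 0.06654291]
[[0.45415649 0.32899332 0.02      ]]
[[-0.963  0.27  -0.   ]
 [ 0.27   0.963  0.   ]
 [ 0.     0.    -1.   ]]
```

```bash
python3 -m handwheel '[[-1,-0.348,-0.133,0.05,0,0,0.3237],[-1,-0.348,-0.133,0.1,0,0,0.3237],[-1,-0.348,-0.133,0.12,0,0,0.3237],[-1,-0.348,-0.133,0.12,0,0,0.3237],[-1,-0.348,-0.133,0.12,0,0,0.3237],[-1,-0.348,-0.133,0.12,0,0,0.3237],[-1,-0.348,-0.133,0.12,0,0,0.3237],[-1,-0.348,-0.133,0.12,0,0,0.3237],[-1,-0.348,-0.133,0.12,0,0,0.3237],[-1,-0.348,-0.133,0.12,0,0,0.3237]]' 30
cat > st.py <<'E'
from h import *
from plant import robot
import sys
s=robot.read_state();R=cv2.Rodrigues(np.array(s["orientation"]))[0]
print("t",round(s["t"],2),"pos",np.round(s["tool_pos"],4),"yang",round(float(np.arctan2(R[1,1],R[0,1])),4),"zax",R[:,2].round(3),"F",np.round(s["force"],1),"op",round(s["opening"],4),"gf",round(s["gripper_force"],1))
if len(sys.argv)>4:
    x,y,z,a=map(float,sys.argv[1:5]);d=R.T@(np.array([x,y,z])-s["tool_pos"])
    da=(a-np.arctan2(R[1,1],R[0,1])+np.pi/2)%np.pi-np.pi/2
    print("shift",d.round(4),"rz",round(-da/np.pi,4))
E
python3 st.py .461 .355 .036 .28
```

```text
t: 2.2
tool_pos: [0.4606, 0.357, 0.1136]
orientation: [1.887, 2.512, 0.002]
force: [0.2, -0.3, 0.6]
opening: 0.0932
gripper_force: 0.0
t 2.2 pos [0.4606 0.357  0.1136] yang 0.2824 zax [ 0.001  0.001 -1.   ] F [ 0.2 -0.3  0.6] op 0.0932 gf 0.0
shift [-0.0021 -0.0002  0.0776] rz 0.0008
```

```bash
python3 -m handwheel '[[-1,-0.002,0,0.04,0,0,0],[-1,-0.002,0,0.077,0,0,0],[-1,-0.002,0,0.077,0,0,0],[1,-0.002,0,0.077,0,0,0],[1,-0.002,0,0.077,0,0,0],[1,-0.002,0,0.077,0,0,0],[1,-0.002,0,0.077,0,0,0],[1,-0.002,0,0.077,0,0,0],[1,-0.002,0,0.077,0,0,0],[1,-0.002,0,0.077,0,0,0]]' 30; python3 st.py
```

```text
t: 3.45
tool_pos: [0.4618, 0.3535, 0.0355]
orientation: [-1.89, -2.51, 0.0]
force: [-0.4, -0.4, 0.3]
opening: 0.0276
gripper_force: 0.0
t 3.45 pos [0.4618 0.3535 0.0355] yang 0.28 zax [-0. -0. -1.] F [-0.4 -0.4  0.3] op 0.0276 gf 0.0
```

```bash
python3 -m handwheel '[[1,0,0,0,0,0,0],[1,0,0,0,0,0,0],[1,0,0,0,0,0,0],[1,0,0,0,0,0,0],[1,0,0,-0.06,0,0,0],[1,0,0,-0.12,0,0,0],[1,0,0,-0.12,0,0,0]]' 30; python3 st.py .5651 .0227 .16 .1725
```

```text
t: 4.32
tool_pos: [0.465, 0.3557, 0.1623]
orientation: [1.887, 2.507, 0.016]
force: [0.9, 1.6, -2.1]
opening: 0.0215
gripper_force: 29.9
t 4.33 pos [0.465  0.3557 0.1623] yang 0.2801 zax [ 0.009  0.006 -1.   ] F [ 0.9  1.6 -2.1] op 0.0215 gf 29.9
shift [-0.3477  0.0041  0.0012] rz 0.0342
```

```bash
python3 -m handwheel '[[1,-0.348,0.004,0,0,0,0.0342],[1,-0.348,0.004,0,0,0,0.0342],[1,-0.348,0.004,0,0,0,0.0342],[1,-0.348,0.004,0,0,0,0.0342],[1,-0.348,0.004,0,0,0,0.0342],[1,-0.348,0.004,0,0,0,0.0342],[1,-0.348,0.004,0,0,0,0.0342],[1,-0.348,0.004,0,0,0,0.0342]]'; python3 st.py .5651 .0227 .061 .1725; python3 - <<'E'
from h import *
s=robot.read_camera("side");t=robot.read_camera("top")
def crop(p,x,y,w,h,k): return cv2.resize(cv2.cvtColor(p["frame"][y:y+h,x:x+w],cv2.COLOR_RGB2BGR),None,fx=k,fy=k,interpolation=cv2.INTER_CUBIC)
cv2.imwrite("pics/d.png",np.hstack([crop(t,210,150,130,130,3),crop(s,240,110,130,130,3)]))
E
```

```text
t: 5.32
tool_pos: [0.561, 0.0208, 0.1545]
orientation: [-2.021, -2.403, 0.001]
force: [0.2, -0.4, -0.3]
opening: 0.0215
gripper_force: 29.9
t 5.33 pos [0.561  0.0208 0.1545] yang 0.1723 zax [-0.002  0.001 -1.   ] F [ 0.2 -0.4 -0.3] op 0.0215 gf 29.9
shift [0.0011 0.0045 0.0935] rz -0.0001
```

View pics/d.png

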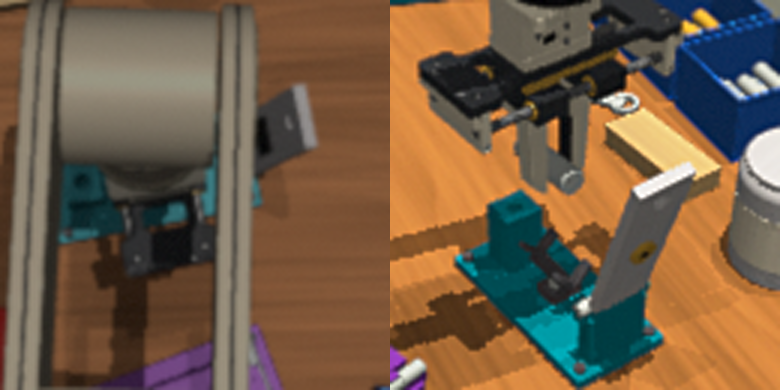

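The side view shows the bar in the fingers above the open cradle, its near end at side px (300.7,170), with the leaf still open. I'll check the grip offset along the bar and the fork tips.

```bash
python3 - <<'E'
from h import *
s=robot.read_camera("side");t=robot.read_camera("top")
P=np.array(robot.read_state()["tool_pos"]);a=.1723;u=np.array([-np.sin(a),np.cos(a),0])
for o in(-.04,-.032,-.024): print(o,proj(s,P+u*o+[0,0,.0005]).round(1))
J=np.array([.5651,.0227,0]);v=np.array([np.cos(.1725),np.sin(.1725),0]);u=np.array([-np.sin(.1725),np.cos(.1725),0])
for x in(-.016,.016):
  for y in(-.029,-.019,.019,.029): print(x,y,proj(s,J+v*x+u*y+[0,0,.061])[0].round(1))
# leaf angle: tip corners (upper edge): side crop (633,192),(693,166); outer/inner edges
obs=[(s,(-.025),(240+243/3,110+192/3)),(s,.025,(240+303/3,110+167/3))]
for th in np.arange(1.6,2.21,.1):
  for x in(-.025,.025):
    q=J+v*x+u*(-.075+.155*np.cos(th))+[0,0,.07+.155*np.sin(th)]
    print(round(th,2),x,proj(s,q)[0].round(1),end=" ")
  print()
E
```

```text
-0.04 [[304.8 172.6]]
-0.032 [[302.6 170.8]]
-0.024 [[300.5 169.1]]
-0.016 -0.029 [297.1 202.6]
-0.016 -0.019 [294.6 200.3]
-0.016 0.019 [285.6 192. ]
-0.016 0.029 [283.3 189.9]
0.016 -0.029 [307.5 197.3]
0.016 -0.019 [305.  195.1]
0.016 0.019 [295.9 187. ]
0.016 0.029 [293.6 185. ]
1.6 -0.025 [308.8 159.8] 1.6 0.025 [327.5 151.3] 
1.7 -0.025 [313.4 164. ] 1.7 0.025 [332.2 155.3] 
1.8 -0.025 [318.1 168.8] 1.8 0.025 [336.9 159.9] 
1.9 -0.025 [322.7 174.2] 1.9 0.025 [341.5 165.1] 
2.0 -0.025 [327.1 180.1] 2.0 0.025 [345.9 170.8] 
2.1 -0.025 [331.4 186.4] 2.1 0.025 [350.1 176.9] 
2.2 -0.025 [335.3 193.1] 2.2 0.025 [354.  183.4]
```

```bash
python3 st.py .5658 .0188 .0675 .1725;  python3 -m handwheel '[[1,0.004,0.004,0.03,0,0,0],[1,0.004,0.004,0.06,0,0,0],[1,0.004,0.004,0.08,0,0,0],[1,0.004,0.004,0.08,0,0,0],[1,0.004,0.004,0.08,0,0,0]]'; python3 st.py .5658 .0188 .0615 .1725; python3 - <<'E'
from h import *
s=robot.read_camera("side");t=robot.read_camera("top")
def crop(p,x,y,w,h,k): return cv2.resize(cv2.cvtColor(p["frame"][y:y+h,x:x+w],cv2.COLOR_RGB2BGR),None,fx=k,fy=k,interpolation=cv2.INTER_CUBIC)
cv2.imwrite("pics/e.png",crop(s,255,160,80,60,8))
E
```

```text
t 5.53 pos [0.5615 0.0215 0.1554] yang 0.1743 zax [-0.  0. -1.] F [ 0.2  0.1 -0.9] op 0.0212 gf 29.9
shift [-0.0034  0.0038  0.0879] rz 0.0006
t: 6.15
tool_pos: [0.5659, 0.025, 0.0768]
orientation: [2.021, 2.404, 0.001]
force: [0.1, 0.5, 0.1]
opening: 0.0212
gripper_force: 29.9
t 6.15 pos [0.5659 0.025  0.0768] yang 0.1729 zax [ 0.001 -0.    -1.   ] F [0.1 0.5 0.1] op 0.0212 gf 29.9
shift [-0.0061 -0.0012  0.0153] rz 0.0001
```

View pics/e.png

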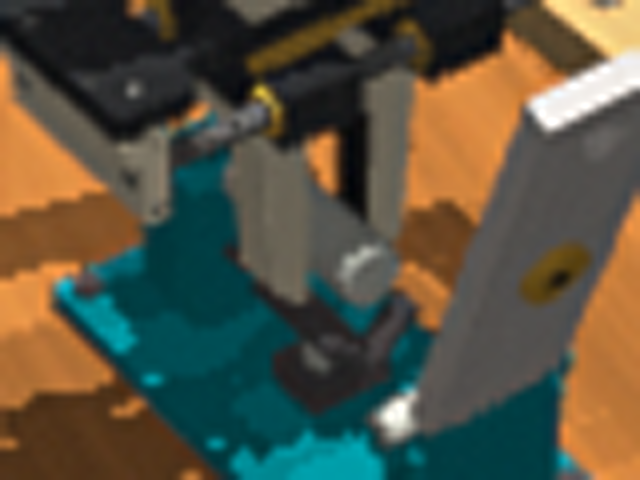

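The bar is held level, about 15 mm over the cradle. Its near end is centred at side px (301.2,194), and the near fork's right tip is at (305,197.5).

```bash
python3 - <<'E'
from h import *
s=robot.read_camera("side")
J=np.array([.5651,.0227,0]);a=.1725;v=np.array([np.cos(a),np.sin(a),0]);u=np.array([-np.sin(a),np.cos(a),0])
for uv,z in([301.2,194],.0773),([305,197.5],.061):
    X=onz(s,uv,z)[0];print(X.round(4),"jig",((X-J)@v).round(4),((X-J)@u).round(4))
P=np.array(robot.read_state()["tool_pos"]);print("tcp jig",(P-J)@v,(P-J)@u)
E
```

```text
[ 0.569  -0.0014  0.0773] jig -0.0003 -0.0244
[ 0.58  -0.001  0.061] jig 0.0106 -0.0259
tcp jig 0.001479587246573532 0.0019158997675886337
```

```bash
python3 -m handwheel '[[1,-0.0068,-0.001,0,0,0,0],[1,-0.0068,-0.001,0.008,0,0,0],[1,-0.0068,-0.001,0.015,0,0,0],[1,-0.0068,-0.001,0.015,0,0,0],[1,-0.0068,-0.001,0.015,0,0,0]]'; python3 st.py
```

```text
t: 6.92
tool_pos: [0.5663, 0.018, 0.0614]
orientation: [2.021, 2.403, 0.002]
force: [0.4, 0.4, 5.8]
opening: 0.0207
gripper_force: 29.9
t 6.92 pos [0.5663 0.018  0.0614] yang 0.1725 zax [ 0.002 -0.    -1.   ] F [0.4 0.4 5.8] op 0.0207 gf 29.9
```

```bash
python3 -m handwheel '[[-0.2,0,0,0,0,0,0],[-0.2,0,0,0,0,0,0],[-0.2,0,0,0,0,0,0],[-0.2,0,0,0,0,0,0],[-0.2,0,0,0,0,0,0],[-0.2,0,0,0,0,0,0],[-0.2,0,0,-0.05,0,0,0],[-0.2,0,0,-0.1,0,0,0],[0.5,0,0,-0.16,0,0,0],[1,0,0,-0.2,0,0,0],[1,0,0,-0.2,0,0,0],[1,-0.06,0,-0.2,0,0,0],[1,-0.12,0,-0.2,0,0,0],[1,-0.165,0,-0.2,0,0,0],[1,-0.165,0,-0.2,0,0,0],[1,-0.165,0,-0.2,0,0,0]]' 20; python3 st.py; python3 - <<'E'
from h import *
s=robot.read_camera("side");t=robot.read_camera("top")
def crop(p,x,y,w,h,k): return cv2.resize(cv2.cvtColor(p["frame"][y:y+h,x:x+w],cv2.COLOR_RGB2BGR),None,fx=k,fy=k,interpolation=cv2.INTER_CUBIC)
cv2.imwrite("pics/f.png",np.hstack([crop(t,210,150,120,120,3),crop(s,245,130,120,120,3)]))
E
```

```text
t: 8.93
tool_pos: [0.5931, -0.144, 0.2593]
orientation: [-2.021, -2.403, 0.0]
force: [0.3, 0.6, 0.3]
opening: 0.0009
gripper_force: 0.0
t 8.93 pos [ 0.5931 -0.144   0.2593] yang 0.1722 zax [-0.002  0.001 -1.   ] F [0.3 0.6 0.3] op 0.0009 gf 0.0
```

View pics/f.png

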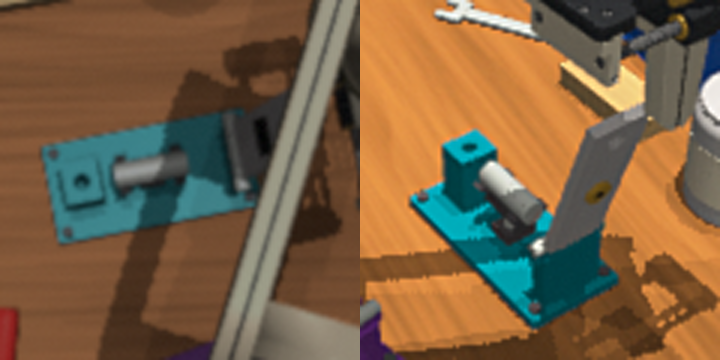

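The bar lies in the cradle with ends at top px (248.3,210) and (272.3,203.3). The leaf is still open and the gripper is behind it. I'll check the bar's centring.

```bash
python3 - <<'E'
from h import *
t=robot.read_camera("top")
J=np.array([.5651,.0227,0]);a=.1725;v=np.array([np.cos(a),np.sin(a),0]);u=np.array([-np.sin(a),np.cos(a),0])
for uv,z in([248.3,210],.066),([272.3,203.3],.066),([237.3,210.3],.07):
    X=onz(t,uv,z)[0];print("jig",((X-J)@v).round(4),((X-J)@u).round(4))
P=np.array(robot.read_state()["tool_pos"]);print("tcp jig",(P-J)@v,(P-J)@u)
E
```

```text
jig -0.0054 0.0323
jig -0.0005 -0.032
jig -0.0011 0.0602
tcp jig -0.00040369412647135456 -0.16822903903449318
```

```bash
python3 -m handwheel '[[1,0,0,0.03,0,0,0],[1,0,0,0.055,0,0,0],[1,0,0,0.055,0,0,0],[1,0.03,0,0.055,0,0,0],[1,0.05,0,0.055,0,0,0],[1,0.065,0,0.055,0,0,0],[1,0.08,0,0.056,0,0,0],[1,0.1,0,0.059,0,0,0],[1,0.118,0,0.0645,0,0,0]]'; python3 st.py
```

```text
t: 10.2
tool_pos: [0.5732, -0.027, 0.196]
orientation: [2.021, 2.405, 0.001]
force: [0.3, -0.9, 0.5]
opening: 0.0005
gripper_force: 0.5
t 10.2 pos [ 0.5732 -0.027   0.196 ] yang 0.1727 zax [ 0.  0. -1.] F [ 0.3 -0.9  0.5] op 0.0005 gf 0.5
```

```bash
python3 -m handwheel '[[1,0.016,0,0.0065,0,0,0],[1,0.031,0,0.015,0,0,0],[1,0.045,0,0.0255,0,0,0],[1,0.057,0,0.038,0,0,0],[1,0.067,0,0.0525,0,0,0],[1,0.074,0,0.0675,0,0,0],[1,0.079,0,0.08,0,0,0],[1,0.081,0,0.0895,0,0,0],[1,0.081,0,0.0895,0,0,0],[1,0.081,0,0.0895,0,0,0]]'; python3 st.py
```

```text
t: 11.45
tool_pos: [0.5599, 0.0512, 0.1072]
orientation: [2.022, 2.404, 0.001]
force: [0.1, -0.1, 0.3]
opening: 0.0009
gripper_force: 0.0
t 11.45 pos [0.5599 0.0512 0.1072] yang 0.1723 zax [ 0.001 -0.    -1.   ] F [ 0.1 -0.1  0.3] op 0.0009 gf 0.0
```

```bash
python3 st.py .478 -.3715 .12 .1725; python3 - <<'E'
from h import *
s=robot.read_camera("side")
cv2.imwrite("pics/g.png",cv2.resize(cv2.cvtColor(s["frame"][120:260,230:390],cv2.COLOR_RGB2BGR),None,fx=4,fy=4))
E
```

```text
t 11.45 pos [0.5599 0.0512 0.1072] yang 0.1723 zax [ 0.001 -0.    -1.   ] F [ 0.1 -0.1  0.3] op 0.0009 gf 0.0
shift [-0.4024 -0.1532 -0.0129] rz -0.0001
```

View pics/g.png

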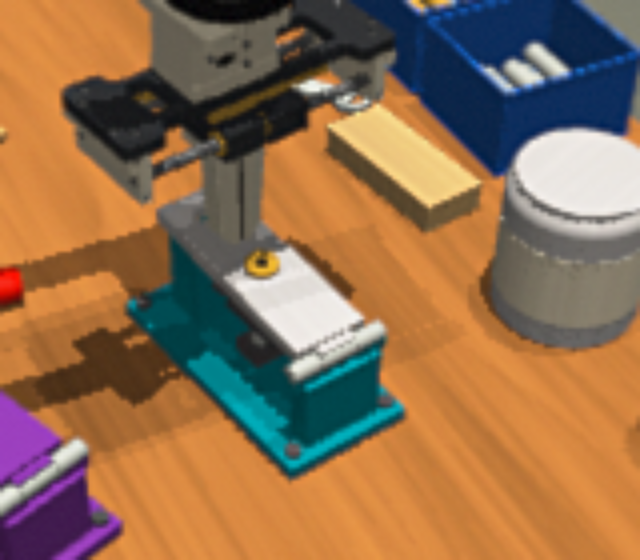

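The leaf is down over the bar, nearly shut. Next is the pin.

```bash
python3 -m handwheel '[[1,0,0,-0.06,0,0,0],[0,-0.05,-0.019,-0.1,0,0,0],[0,-0.11,-0.042,-0.1,0,0,0],[0,-0.402,-0.153,-0.1,0,0,0],[0,-0.402,-0.153,-0.1,0,0,0],[0,-0.402,-0.153,-0.1,0,0,0],[0,-0.402,-0.153,-0.1,0,0,0],[0,-0.402,-0.153,-0.1,0,0,0],[0,-0.402,-0.153,-0.06,0,0,0],[0,-0.402,-0.153,-0.013,0,0,0],[0,-0.402,-0.153,-0.013,0,0,0],[0,-0.402,-0.153,-0.013,0,0,0]]' 30; python3 st.py .478 -.3715 .070 .1725; python3 - <<'E'
from h import *
s=robot.read_camera("side");t=robot.read_camera("top")
def crop(p,x,y,w,h,k): return cv2.resize(cv2.cvtColor(p["frame"][y:y+h,x:x+w],cv2.COLOR_RGB2BGR),None,fx=k,fy=k,interpolation=cv2.INTER_CUBIC)
cv2.imwrite("pics/i.png",np.hstack([crop(t,360,190,90,90,4),crop(s,305,290,90,90,4)]))
P=np.array(robot.read_state()["tool_pos"]);print(proj(s,P+[0,0,-.014]),proj(t,P+[0,0,-.014]))
E
```

```text
t: 13.0
tool_pos: [0.4786, -0.3714, 0.1218]
orientation: [2.02, 2.403, -0.0]
force: [0.8, 0.3, -0.5]
opening: 0.0464
gripper_force: 0.0
t 13.0 pos [ 0.4786 -0.3714  0.1218] yang 0.1729 zax [ 0.002 -0.001 -1.   ] F [ 0.8  0.3 -0.5] op 0.0464 gf 0.0
shift [ 0.0001 -0.0007  0.0518] rz 0.0001
[[354.31376782 326.53247217]] [[416.42661673 233.4278548 ]]
```

View pics/i.png

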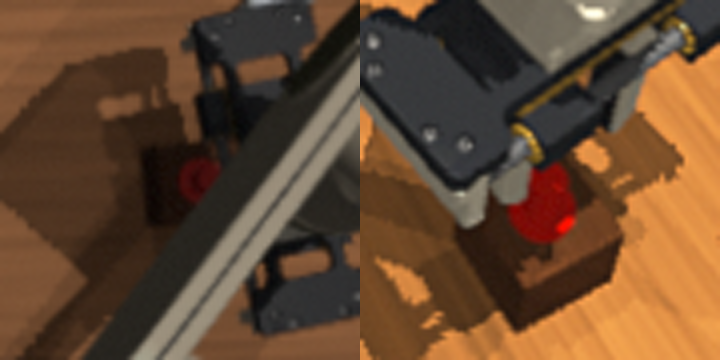

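The fingers straddle the red knob, open 46 mm. Next: descend and grip.

```bash
python3 -m handwheel '[[0,0,-0.0007,0.03,0,0,0],[0,0,-0.0007,0.0505,0,0,0],[0,0,-0.0007,0.0505,0,0,0],[1,0,-0.0007,0.0505,0,0,0],[1,0,-0.0007,0.0505,0,0,0],[1,0,-0.0007,0.0505,0,0,0],[1,0,-0.0007,0.0505,0,0,0],[1,0,-0.0007,0.0505,0,0,0],[1,0,-0.0007,0.0505,0,0,0],[1,0,-0.0007,0.0505,0,0,0],[1,0,-0.0007,0.0505,0,0,0]]' 40; python3 st.py
```

```text
t: 14.48
tool_pos: [0.4787, -0.3713, 0.0705]
orientation: [2.019, 2.402, 0.002]
force: [4.8, 0.8, 2.0]
opening: 0.0174
gripper_force: 40.0
t 14.47 pos [ 0.4787 -0.3713  0.0705] yang 0.1729 zax [ 0.003 -0.001 -1.   ] F [4.8 0.8 2. ] op 0.0174 gf 40.0
```

```bash
python3 -m handwheel '[[1,0,0,-0.03,0,0,0],[1,0,0,-0.08,0,0,0],[1,0,0,-0.13,0,0,0],[1,0,0,-0.13,0,0,0]]'; python3 st.py .5548 .0822 .20 .1725
```

```text
t: 14.98
tool_pos: [0.4793, -0.373, 0.2053]
orientation: [2.016, 2.397, -0.001]
force: [0.1, 0.1, -0.8]
opening: 0.0173
gripper_force: 39.8
t 14.97 pos [ 0.4793 -0.373   0.2053] yang 0.1726 zax [ 0.007 -0.007 -1.   ] F [ 0.1  0.1 -0.8] op 0.0173 gf 39.8
shift [0.4355 0.1526 0.0027] rz 0.0
```

```bash
python3 -m handwheel '[[1,0.436,0.153,0,0,0,0],[1,0.436,0.153,0,0,0,0],[1,0.436,0.153,0,0,0,0],[1,0.436,0.153,0,0,0,0],[1,0.436,0.153,0,0,0,0],[1,0.436,0.153,0,0,0,0],[1,0.436,0.153,0,0,0,0],[1,0.436,0.153,0,0,0,0],[1,0.436,0.153,0,0,0,0],[1,0.436,0.153,0.038,0,0,0],[1,0.436,0.153,0.038,0,0,0],[1,0.436,0.153,0.038,0,0,0],[1,0.436,0.153,0.038,0,0,0]]'; python3 st.py .5548 .0822 .163 .1725;  python3 - <<'E'
from h import *
s=robot.read_camera("side")
cv2.imwrite("pics/j.png",cv2.resize(cv2.cvtColor(s["frame"][130:220,245:345],cv2.COLOR_RGB2BGR),None,fx=6,fy=6,interpolation=cv2.INTER_CUBIC))
P=np.array(robot.read_state()["tool_pos"])
print("flange bottom",proj(s,P-[0,0,.0225]),"tip",proj(s,P-[0,0,.0625]),"hole target",proj(s,[.5550,.0812,.0895]))
t=robot.read_camera("top")
for p,n in((s,"s"),(t,"t")):
  for r in robot.regions_of(p,"pin")[:2]: y,x=np.nonzero(r["mask"]);print(n,r["conf"],r["rect"],x.mean(),y.mean())
E
```

```text
t: 16.6
tool_pos: [0.5538, 0.0844, 0.1628]
orientation: [2.022, 2.403, 0.002]
force: [0.4, -0.5, -0.3]
opening: 0.0171
gripper_force: 39.8
t 16.6 pos [0.5538 0.0844 0.1628] yang 0.1718 zax [ 0.002  0.    -1.   ] F [ 0.4 -0.5 -0.3] op 0.0171 gf 39.8
shift [-0.0023  0.0006 -0.0002] rz -0.0002
flange bottom [[279.97471048 155.77681608]] tip [[280.33720486 168.63698552]] hole target [[281.40598059 172.56793398]]
s 0.49 [311.7, 147.7, 347.8, 177.3] 330.6292307692308 161.5476923076923
t 0.17 [333.1, 277.2, 392.5, 323.2] 360.02975609756095 298.9492682926829
```

View pics/j.png

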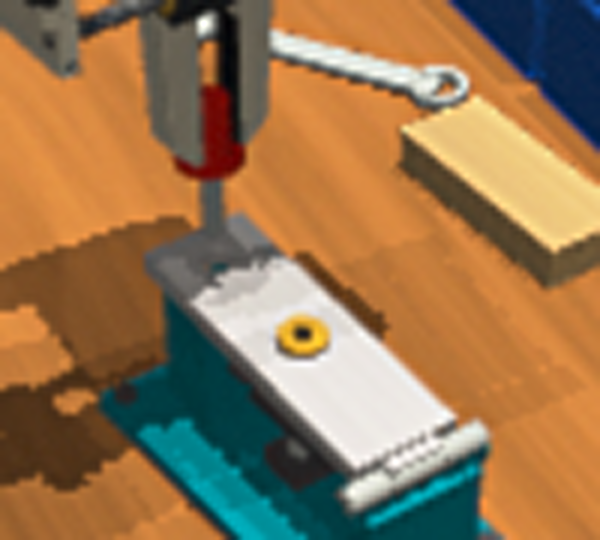

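The pin is held upright, its shank at side px (280.2,160–169). The leaf hole shows as a dark spot near (281.3,174) and the bush at (295.3,185.8). I'll compare the hole and bush with the model.

```bash
python3 - <<'E'
from h import *
s=robot.read_camera("side")
J=np.array([.5651,.0227,0]);a=.1725;v=np.array([np.cos(a),np.sin(a),0]);u=np.array([-np.sin(a),np.cos(a),0])
for th in(0.03,.05,.07,.09):
    f=lambda x,r,h:proj(s,J+v*x+u*(-.075+r*np.cos(th)-h*np.sin(th))+[0,0,.07+r*np.sin(th)+h*np.cos(th)])[0].round(1)
    print(th,"bush",f(0,.075,.014),"hole",f(0,.135,.01),"corners",f(-.025,.155,.01),f(.025,.155,.01))
g=s["frame"].astype(int)
print(g[168:180,274:290].sum(2)//3)
b=g[180:192,288:304];m=(b[...,0]>120)&(b[...,2]<90);y,x=np.nonzero(m);print("bush obs",x.mean()+288,y.mean()+180,x.min()+288,x.max()+288,y.min()+180,y.max()+180)
E
```

```text
0.03 bush [295.4 186. ] hole [281.4 174.2] corners [268.8 173.7] [284.8 166.5]
0.05 bush [295.5 185.6] hole [281.4 173.4] corners [268.8 172.8] [284.9 165.6]
0.07 bush [295.6 185.2] hole [281.5 172.7] corners [268.9 172. ] [284.9 164.8]
0.09 bush [295.7 184.8] hole [281.5 171.9] corners [268.9 171.1] [285.  163.9]
[[ 81  82  83  90  80  81  81  78  85 117 123 122 120 121 132 142]
 [ 84  85  87  88  85  81  81  83  86  93 117 124 123 120 121 133]
 [ 88  89  88  87  87  88  84  90  89  87  91 117 120 119 118 118]
 [ 89  88  88  89  87  88  94  99  94  91  88  89  87  87  85  83]
 [ 90  87  88  87  86  84  84  88  88  85  86  84  84  89  86  81]
 [108  93  88  86  80  80  83  79  78  79  77  82 106 129 126 114]
 [111 109  94  87  87  82  67  54  58  98 103 113 185 193 191 186]
 [109 109 107  92  90  84  75  98 119 180 191 191 192 189 189 189]
 [107 109 109 108 102  85  90 183 191 190 187 188 188 185 184 191]
 [ 99 104 105 105 103 107 109 182 188 186 182 182 185 184 191 214]
 [ 83  95 104 123 134 203 193 186 183 185 184 185 186 188 214 218]
 [ 78  79 113 204 210 211 206 187 180 186 190 216 216 213 217 217]]
bush obs 295.1081081081081 185.54054054054055 291 299 183 188
```

```bash
python3 -m handwheel '[[1,-0.0025,0.0006,0,0,0,0],[1,-0.0025,0.0006,0.006,0,0,0],[1,-0.0025,0.0006,0.012,0,0,0],[1,-0.0025,0.0006,0.016,0,0,0],[1,-0.0025,0.0006,0.019,0,0,0],[1,-0.0025,0.0006,0.022,0,0,0],[1,-0.0025,0.0006,0.022,0,0,0]]'; python3 st.py .5548 .0820 .13 .1725
```

```text
t: 17.73
tool_pos: [0.5538, 0.0825, 0.1389]
orientation: [-2.021, -2.404, 0.0]
force: [-1.2, -0.1, -0.6]
opening: 0.0174
gripper_force: 39.8
t 17.73 pos [0.5538 0.0825 0.1389] yang 0.1726 zax [-0. -0. -1.] F [-1.2 -0.1 -0.6] op 0.0174 gf 39.8
shift [-0.0007  0.0009  0.0089] rz 0.0
```

```bash
python3 -m handwheel '[[1,-0.0005,0.0007,0.003,0,0,0],[1,-0.0005,0.0007,0.006,0,0,0],[1,-0.0005,0.0007,0.009,0,0,0],[1,-0.0005,0.0007,0.012,0,0,0],[1,-0.0005,0.0007,0.014,0,0,0],[1,-0.0005,0.0007,0.014,0,0,0]]'; python3 st.py .5548 .0820 .13 .1725
```

```text
t: 18.48
tool_pos: [0.5546, 0.0821, 0.1249]
orientation: [-2.021, -2.404, 0.0]
force: [-0.5, 0.3, -1.0]
opening: 0.017
gripper_force: 39.8
t 18.48 pos [0.5546 0.0821 0.1249] yang 0.1726 zax [-0. -0. -1.] F [-0.5  0.3 -1. ] op 0.017 gf 39.8
shift [-0.0002  0.0002 -0.0051] rz 0.0
```

```bash
python3 -m handwheel '[[1,0,0,0.004,0,0,0],[1,0,0,0.008,0,0,0],[1,0,0,0.012,0,0,0],[1,0,0,0.015,0,0,0],[1,0,0,0.018,0,0,0],[1,0,0,0.018,0,0,0]]'; python3 st.py
```

```text
t: 19.23
tool_pos: [0.5548, 0.0823, 0.1071]
orientation: [-2.022, -2.405, -0.0]
force: [-1.2, 0.6, 2.5]
opening: 0.0171
gripper_force: 39.9
t 19.23 pos [0.5548 0.0823 0.1071] yang 0.1727 zax [ 0.  0. -1.] F [-1.2  0.6  2.5] op 0.0171 gf 39.9
```

```bash
python3 -m handwheel '[[1,0,0,0.001,0,0,0],[1,0,0,0.002,0,0,0],[1,0,0,0.003,0,0,0],[1,0,0,0.004,0,0,0],[1,0,0,0.005,0,0,0],[1,0,0,0.005,0,0,0],[1,0,0,0.005,0,0,0]]' 60; python3 st.py
```

```text
t: 20.1
tool_pos: [0.555, 0.0822, 0.1025]
orientation: [2.021, 2.404, 0.001]
force: [-2.1, 2.1, 6.0]
opening: 0.0164
gripper_force: 59.9
t 20.1 pos [0.555  0.0822 0.1025] yang 0.1727 zax [ 0.001  0.    -1.   ] F [-2.1  2.1  6. ] op 0.0164 gf 59.9
```

```bash
python3 -m handwheel '[[1,0,0,0.0007,0,0,0],[1,0,0,0.0015,0,0,0],[1,0,0,0.002,0,0,0],[1,0,0,0.002,0,0,0],[1,0,0,0.002,0,0,0]]'; python3 st.py
```

```text
t: 20.72
tool_pos: [0.5552, 0.0823, 0.1023]
orientation: [2.021, 2.404, 0.001]
force: [-9.4, 2.9, 19.2]
opening: 0.0172
gripper_force: 59.9
t 20.73 pos [0.5552 0.0823 0.1023] yang 0.1728 zax [ 0.001  0.    -1.   ] F [-9.4  2.9 19.2] op 0.0172 gf 59.9
```

```bash
python3 -m handwheel '[[1,0,0,0,0,0,0],[1,0,0,0,0,0,0],[1,0,0,0,0,0,0],[1,0,0,0,0,0,0]]'; python3 - <<'E'
from h import *
s=robot.read_camera("side")
cv2.imwrite("pics/k.png",cv2.resize(cv2.cvtColor(s["frame"][130:240,240:360],cv2.COLOR_RGB2BGR),None,fx=5,fy=5,interpolation=cv2.INTER_CUBIC))
g=s["frame"][175:195,285:305].astype(int);m=(g[...,0]>120)&(g[...,2]<90);y,x=np.nonzero(m);print("bush",x.mean()+285,y.mean()+175)
E
```

```text
t: 21.22
tool_pos: [0.5552, 0.0823, 0.1023]
orientation: [2.021, 2.404, 0.001]
force: [-8.7, 2.2, 18.5]
opening: 0.0169
gripper_force: 59.9
bush 296.9516129032258 182.88709677419354
```

View pics/k.png

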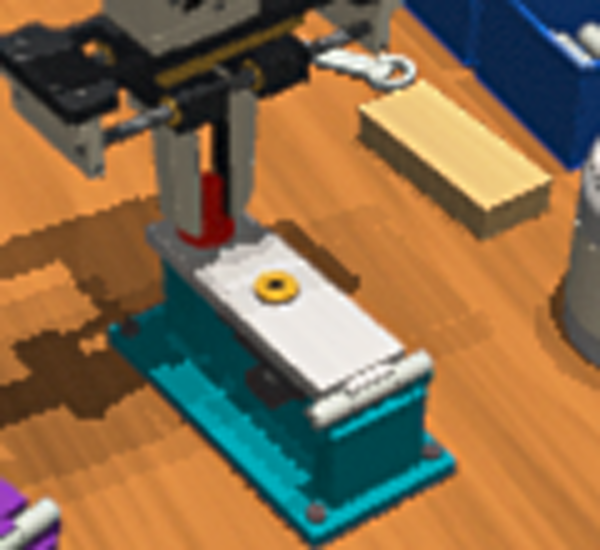

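The flange sits on the leaf at side px (281,176). The bush has dropped from row 185.8 to 187.2, which is the 1.4 px the model gives for 0.07 to 0 rad, and the force rose to a hard stop, so the leaf is fully shut. Handing in now.

```bash
python3 -c "
from plant import robot
print(robot.close_job())"
```

```text
the job is handed in; nothing more can be done
None
```

I handed the job in at about 21 s with the arm still pressing: the bar is in the cradle, the leaf is down on it, and the red-headed pin is through the leaf into the post, held at about 19 N, with force and picture both showing the leaf fully shut.

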